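Tip a bronze key casting onto its ground foot, test it and clip it

TASK

The foot of the coarse bronze key casting has just been ground, and we want to know that it stands true on the truing stand. Swing the stand's clip well clear of the foot's place, tip the casting up off its prop until it stands by itself on its foot on the steel plate, let go, then press down lightly on its top end for a moment to feel that it does not rock. Then swing the clip fully back over the front of the foot and leave the casting standing, without knocking the other things about.

Things in the scene. Friction and masses are not known exactly. Their poses are not given: they have to be found in the camera images.
- stand: Truing stand, fixed. Origin on the table under the middle of the casting's standing place; z up, x from that place towards the prop (the way the casting leans), y to its left. Steel plate 12 mm thick, x -60 to 110, y -95 to 76 mm, carrying casting and clip. Place and yaw vary widely. Standing, the casting belongs at the origin, its axes along the stand's.
- bar (a point): Centre of the prop's round bar: 16 mm diameter, 80 mm long along the stand's y, at stand x = 80 mm, 67.5 mm above the table, on two wooden posts (22 x 12 mm) at stand y = -36 and 36 mm.
- casting: Coarse bronze key casting, loose, 150 mm tall, 0.6 to 0.9 kg. Origin on the foot's underside below the slab; z along the slab, x its thickness, y its width. Foot x -24 to 16, y -24 to 24, z 0 to 10 mm; slab x -6.5 to 6.5, y -21 to 21, z 10 to 150 mm; centre of mass at z 66. It starts leaning 50 degrees back towards stand +x, its back on the bar and the foot's rear edge (x = 16) on the plate.
- head_edge (a point): Middle of the edge between the casting's back (+x face) and its top end: casting x 6.5, z 150 mm. At the start it hangs free beyond the bar, 116 mm above the table. Pushed here towards the foot, the casting turns about the foot's rear lower edge, held by friction; some 14 degrees from upright it drops onto its foot and rocks a little. Once standing, 1 to 2 N sideways here rocks it.
- clip (a joint): Swing clip on the stand, about a vertical pivot. 0 = fully on, at its stop, blade along stand -y; grows as the free end swings to stand -x, to a stop at 1.3. Blade 16 x 3 mm, underside 24 mm above the table, 2 mm over a standing foot; at 0 it covers the foot's front (-x) ledge, 5.5 mm from the slab. Starts at 0 to 0.3, in the foot's way; 0.7 or more is well clear. Stays put; 0.5 N moves it.
- clip_tab (a point): On the axis of the clip's upright round tab, a post of 12 mm diameter at the blade's free end, 124 mm from the pivot axis, to be pushed sideways with a finger. This point is 57 mm above the table; the post reaches from 24 to 74 mm above it.
- clip_pivot (a point): The clip's pivot axis, at stand x = -22, y = 56 mm, at the plate's top. Its round boss and screw head, 24 mm diameter, rise 20 mm above the plate.
- tube: Bystander: bamboo resonator tube standing on end, 52 mm diameter (55 mm at its ring), 180 mm tall, origin under its centre. Tall enough for the gripper's body to strike it. One of tube, bell and tin stands in each of three places round the stand; which is where varies.
- bell: Bystander: brass weight shaped like a bell, 60 mm diameter, 80 mm tall, standing, origin under its centre.
- tin: Bystander: polish tin, 66 mm diameter, 99 mm tall with its cap, standing, origin under its centre.
- mallet: Bystander: bone mallet lying down, 177 mm long; origin on the table near mid length, handle (16 mm thick) to its +x, round bone head 48 mm diameter and 55 mm wide at its -x end.
- caliper: Bystander: steel caliper lying flat, 180 mm long along x, jaws 50 mm to its +y, 9 mm thick, origin under the middle of the beam.
- key: Bystander: finished bronze key lying flat, 160 x 45 x 12 mm, long along its x, origin under its centre.
- file: Bystander: flat file lying down, 161 mm long along x, handle 22 mm thick to -x, origin on the table near its middle.

How it is judged:
By the outcome, as a careful person would: the job done as asked, in the order asked, and still so for the second after the job is handed in, with the robot touching nothing.
It also fails if it takes over 66 s, if anything falls off the work surface, if the arm or the gripper's body presses on something with over 40 N, if the wrist force passes 120 N, or if a joint passes its speed limit or range.

ROBOT

A 6-joint arm with a two-finger parallel gripper is mounted at the origin on the work surface. World frame = base frame: x ahead of the robot, y to its left, z up, the work surface at z = 0. Lengths are in m, angles in degrees, forces in N, time in s.
With the tool pointing down it reaches from about 0.4 to 0.825 m from the base axis. Payload 7 kg.
Tool frame: the origin (TCP) lies between the finger pads; the fingertips stand 25 mm ahead of it and the grasp point (between the pads) lies 6 mm ahead of it; z points along the fingers, y is the line along which they close (so a half turn about z gives the same grasp; the last joint's range is limited). The gripper opens to 88 mm and grips with 3 to 60 N. Pads are 19 mm wide; open, the fingers measure 130 mm over their backs; the gripper's body (78 mm by 193 mm) begins 47 mm behind the grasp point.
Start: joints at [-53.165, 20.546, 0.682, 0, -70.136, -16.507], TCP at [0.234, -0.633, 0.252] pointing down, gripper open.
Joint ranges: [-176.03, 176.03], [-82.01, 121.73], [-58.28, 71.71], [-173.87, 95.51], [-174.79, -0.11], [-173.66, 173.66]. Speed limits (degrees/s): [136.94, 136.94, 172.46, 180, 180, 180].

INTERFACE

Orientations are given as [roll, pitch, yaw] about the fixed x, y, z axes, in that order (R = Rz(yaw) Ry(pitch) Rx(roll)).
In Python, from plant import ctrl gives the robot as it stands.
- The arm moves only by the tool run_rows, called after "Call:" in YAML: its name, and indented under it one key for each argument. Schema: {"type":"object","properties":{"ticks":{"type":"object","properties":{"steps":{"type":"array","items":{"type":"array","items":{"type":"number"},"minItems":5,"maxItems":5},"minItems":1,"maxItems":8}},"additionalProperties":false,"required":["steps"]},"only":{"type":"string"},"quiet":{"type":"boolean"},"lines":{"type":"string"}},"required":["ticks"],"additionalProperties":false}. ticks is an object whose key "steps" holds a list of rows, 1 to 8 of them, each of 5 numbers: dx, dy, dz in m, then a turn about the tool's z in degrees, then the finger opening in m; each row is the pose to reach, as a shift and turn from the pose commanded when the call began, along the tool's axes at that moment; what a row does not reach only later rows make up. A row lasts 1/8 s, in which the tool goes at most 0.0625 m and 10.7 degrees, less where a joint would pass 70% of its speed; a pose out of reach is approached as far as the arm can. The fingers move at their own pace and stop on an object; the grip force is fixed at half the most. Time passes only in rows, so rows that do not move let the fingers close. The tool returns the time, the measured TCP pose, the force, the opening and the grip force at its end. only (a regular expression) keeps the lines of the reply that match it, lines (a string "A,B") keeps lines A to B, and quiet returns only ok. Input that does not fit is refused with a message, and nothing moves.
- ctrl.get_obs(): the state, without advancing time (a new reading comes with each control period).
- ctrl.snapshot(name): name is "side" or "top"; returns a dict with "frame" (384x512x3 uint8, red, green, blue), "z_map" (384x512 float32, m along the optical axis (not along the pixel's ray), 0 where there is no reading), "fovy" (degrees; the focal length in pixels is half the picture's height over the tangent of half this angle, whatever the lens; pixels are square), "cx", "cy" (the principal point, pixels), "R" (3x3) and "t" (3): a world point X has camera coordinates R X + t. Camera axes: x right, y down, z forward; pixel columns grow to the right and rows downward; lengths in m; the calibration is good to about 2 mm. A picture is of the moment at which its call begins.
- ctrl.close_job(): hands the job in; it is judged then, once.
The state is a dict: "clock": time; "joint_pos": joint angles; "qvel": joint speeds; "tau": joint torques, N m; "tool_pos": TCP position; "orientation": TCP orientation; "force": force on the tool from outside, world axes, zero at the start; "moment": the same for the moment, N m; "opening": finger opening in m; "gripper_force": force on a finger pad.
Only numpy, scipy, OpenCV 4.12 (cv2) and the standard library are available. Lean on these libraries where they do the work, as an engineer would, in place of code of your own. Each camera call takes 0.05 s, during which the arm holds its last target. There are 200 camera calls.

## Working session

There is one attempt and no reset: what is moved stays moved. The work goes in short steps, Python scripts to look and compute and a tool call to move; the robot and the scene stay as the last step left them, time stands still between calls to the robot, and variables do not carry over. Pictures are saved under pics/ and viewed, at most 10 in all, crops included, and the job is handed in when it is done.

```bash
ls; mkdir -p pics; cat > h.py <<'E'
import numpy as np,cv2
from plant import ctrl
def snap(n,f=None):
    s=ctrl.snapshot(n)
    if f: cv2.imwrite('pics/'+f,s['frame'][:,:,::-1])
    return s
def cloud(s):
    z=s['z_map'];h,w=z.shape;f=h/2/np.tan(np.radians(s['fovy']/2))
    u,v=np.meshgrid(np.arange(w),np.arange(h))
    P=np.stack([(u-s['cx'])/f*z,(v-s['cy'])/f*z,z],-1)
    W=(P-s['t'])@s['R']
    W[z==0]=np.nan
    return W
E
python3 - <<'E'
from h import *
for n in('side','top'):
    s=snap(n,n+'0.png');np.savez(n+'0.npz',**s);print(n,s['fovy'],s['cx'],s['cy'],-s['R'].T@s['t'],s['R'][2])
o=ctrl.get_obs();print(o)
E
```

```text
pics
plant.py
side 48.53081182787304 258.05852683248344 193.73523162871751 [0.4197779  0.65175887 0.88793096] [ 0.18050843 -0.59036017 -0.78669662]
top 57.82107001788193 254.83160169991558 196.55333919374186 [0.43548843 0.05141799 0.82792775] [ 0.17455855 -0.00814927 -0.98461307]
{'clock': 0.1, 'joint_pos': array([-5.31652762e+01,  2.05867411e+01,  6.36609060e-01, -1.93892189e-02,
       -7.01371594e+01, -1.65080309e+01]), 'qvel': array([-0.01568351, -0.00784517,  0.1740403 ,  0.0493651 , -0.11700009,
       -0.01970472]), 'tau': array([-2.53027523e-03, -5.84164667e+01,  2.93752438e+01,  7.01559439e+00,
        1.02161805e-02, -3.30027137e-05]), 'tool_pos': array([ 0.23431578, -0.6325621 ,  0.25069949]), 'orientation': array([ 1.79911127e+02, -7.32972798e-03, -1.59679903e+02]), 'force': array([-0.41918162,  0.30144041,  0.43418264]), 'moment': array([-0.02396745,  0.05186778,  0.0193009 ]), 'gripper_force': 0.0, 'opening': 0.08765598463968433}
```

View pics/top0.png

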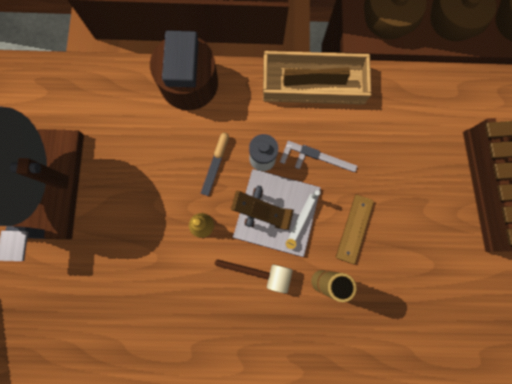

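View pics/side0.png

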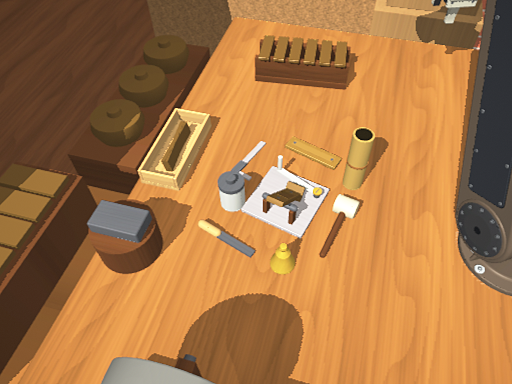

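```bash
python3 - <<'E'
from h import *
for n in('side','top'):
    s=dict(np.load(n+'0.npz'));W=cloud(s)
    fr=s['frame'].astype(int)
    lo=(fr.max(2)-fr.min(2)<40)&(fr.mean(2)>110)
    m=lo&(abs(W[...,2]-.012)<.006)&(W[...,0]>.3)&(W[...,0]<.75)&(abs(W[...,1])<.25)
    m=m.astype(np.uint8);k,l,st,c=cv2.connectedComponentsWithStats(m)
    i=1+st[1:,4].argmax();p=W[l==i]
    r=cv2.minAreaRect((p[:,:2]*1000).astype(np.float32));print(n,st[i],p[:,2].mean(),r)
    table=W[(W[...,0]>.35)&(W[...,0]<.7)&(abs(W[...,1])<.25)&(abs(W[...,2])<.01)&~lo];print('table z',np.median(table[:,2]))
t=dict(np.load('top0.npz'))['frame'];a=cv2.resize(t[120:310,180:400],None,fx=3.4,fy=3.1,interpolation=cv2.INTER_CUBIC)
t=dict(np.load('side0.npz'))['frame'];b=cv2.resize(t[120:280,190:390],None,fx=3.75,fy=3.7,interpolation=cv2.INTER_CUBIC)
cv2.imwrite('pics/ct.png',a[:,:,::-1]);cv2.imwrite('pics/cs.png',b[:,:,::-1])
E
```

```text
side [ 221  166  109   71 2392] 0.011176471735991164 ((575.5760498046875, -9.506996154785156), (187.37042236328125, 224.83367919921875), 76.09539794921875)
table z -0.0006841360915124369
top [ 246  170   74   51 1518] 0.01205616192394639 ((584.265869140625, -17.519020080566406), (168.18426513671875, 92.73637390136719), 75.11421966552734)
table z 0.00018271294778595732
```

View pics/ct.png

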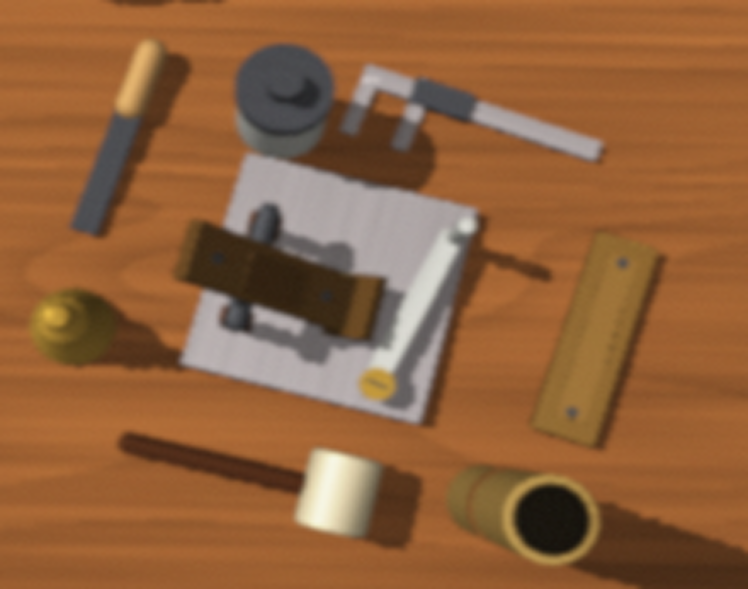

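View pics/cs.png

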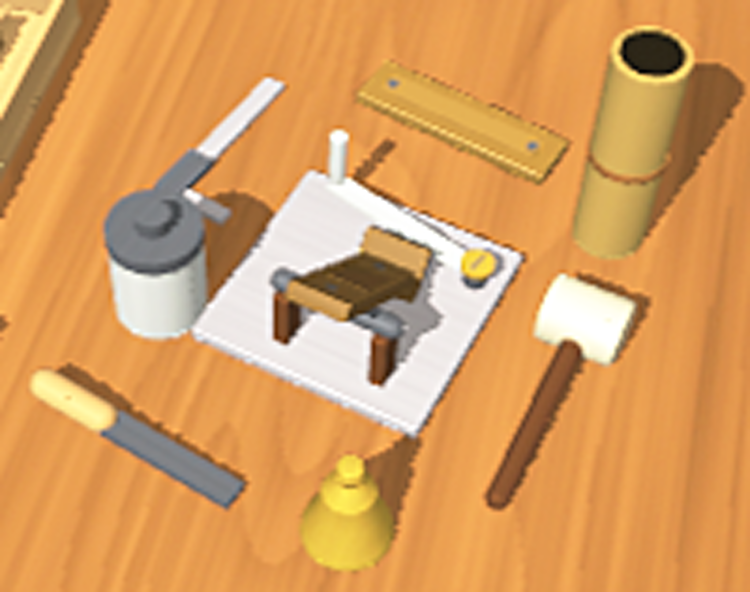

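The top crop shows the plate corners at (247,155), (480,215), (422,425) and (182,363). The prop is on the robot's side, with the tab top at (468,222), the screw at (377,383) and the slab's head edge on the left at about (184,250). The side crop shows the tab top at (339,135), the screw at (479,262) and the head edge at about (320,306). Next I triangulate these points.

```bash
cat > fit.py <<'E'
from h import *
def ray(s,p):
    f=192/np.tan(np.radians(s['fovy']/2));d=s['R'].T@np.array([(p[0]-s['cx'])/f,(p[1]-s['cy'])/f,1])
    return -s['R'].T@s['t'],d/np.linalg.norm(d)
def plane(s,p,z):
    c,d=ray(s,p);return c+d*(z-c[2])/d[2]
def tri(s1,p1,s2,p2):
    c1,d1=ray(s1,p1);c2,d2=ray(s2,p2);A=np.c_[d1,-d2];k=np.linalg.lstsq(A,c2-c1,rcond=None)[0]
    a,b=c1+k[0]*d1,c2+k[1]*d2;return (a+b)/2,np.linalg.norm(a-b)*1000
ct=lambda p:(p[0]/3.4+179.5+.15,p[1]/3.1+119.5+.16)
cs=lambda p:(p[0]/3.75+189.5+.13,p[1]/3.7+119.5+.13)
def rigid(M,P):
    mc,pc=M.mean(0),P.mean(0);H=(M-mc).T@(P-pc);a=np.arctan2(H[0,1]-H[1,0],H[0,0]+H[1,1])
    R=np.array([[np.cos(a),-np.sin(a)],[np.sin(a),np.cos(a)]]);return a,R,pc-R@mc
E
python3 - <<'E'
from fit import *
T=dict(np.load('top0.npz'));S=dict(np.load('side0.npz'))
M=np.array([[110,-95],[-60,-95],[-60,76],[110,76]])/1e3
a=np.array([plane(T,ct(p),.012)[:2] for p in[(247,155),(480,215),(422,425),(182,363)]])
b=np.array([plane(S,cs(p),.012)[:2] for p in[(195,333),(313,172),(523,257),(415,432)]])
for P in(a,b,(a+b)/2):
    al,R,t=rigid(M,P);print('yaw',np.degrees(al),'o',t,'res mm',np.linalg.norm(M@R.T+t-P,axis=1)*1e3)
for n,p,q in[('tabtop',(468,222),(339,135)),('screw',(377,383),(479,262)),('headmid',(184,250),(320,306)),('barendL?',(235,318),(395,323)),('tube',(552,520),(652,53)),('bell',(60,315),(350,462)),('tin',(288,85),(157,215))]:
    X,e=tri(T,ct(p),S,cs(q));print(n,X.round(4),'gap',e.round(1),'stand',(R.T@(X[:2]-t)*1e3).round(1))
E
```

```text
yaw 75.6751027197399 o [ 0.52802162 -0.0318567 ] res mm [1.7515378  2.61276073 2.14555778 2.04983211]
yaw 76.07042095414735 o [ 0.53107936 -0.02936678] res mm [2.66303025 2.11079079 1.86003089 3.04475845]
yaw 75.872010666167 o [ 0.52955011 -0.03061167] res mm [2.09855307 2.29815458 1.92307547 2.52562157]
tabtop [ 0.5846 -0.0925  0.0754] gap 0.5 stand [-46.6 -68.5]
screw [ 0.4715 -0.0387  0.0341] gap 1.3 stand [-22.   54.3]
headmid [0.5523 0.0888 0.1194] gap 0.5 stand [121.4   7.1]
barendL? [0.5116 0.057  0.0748] gap 0.8 stand [80.6 38.7]
tube [ 0.389  -0.1157  0.1812] gap 3.5 stand [-116.8  115.6]
bell [0.5122 0.1679 0.0798] gap 2.7 stand [188.2  65.3]
tin [0.6766 0.0271 0.0964] gap 1.5 stand [  91.9 -128.6]
```

```bash
cat >> fit.py <<'E'
YAW=np.radians(75.87);O=np.array([.5296,-.0306])
RS=np.array([[np.cos(YAW),-np.sin(YAW)],[np.sin(YAW),np.cos(YAW)]])
from scipy.spatial.transform import Rotation as Ro
def pose():
    o=ctrl.get_obs();R=Ro.from_euler('xyz',o['orientation'],degrees=True).as_matrix();p=np.array(o['tool_pos']);return o,p,R
def go(*tg):
    "targets in stand frame mm (x,y,z of TCP)-> tool-frame shifts"
    o,p,R=pose();print('stand now',(RS.T@(p[:2]-O)*1e3).round(1),p[2].round(4),'yaw',o['orientation'][2].round(2),'F',o['force'].round(1),'t',o['clock'])
    for g in tg:
        g=np.array(g)/1e3;w=np.r_[RS@g[:2]+O,g[2]];print(g*1e3,(R.T@(w-p)).round(4))
arc=lambda th,z,r=124:(-22-r*np.sin(th),56-r*np.cos(th),z)
E
python3 -c "
from fit import *
go((-46,-67,250),(-46,-67,75))"
```

```text
stand now [-655.8  139.4] 0.2507 yaw -159.68 F [-0.4  0.3  0.4] t 0.1
[-46. -67. 250.] [-0.5152  0.3861  0.0012]
[-46. -67.  75.] [-0.5152  0.3859  0.1762]
```

Call:
run_rows:
  ticks: {"steps": [[-0.515,0.386,0,34.4,0.03],[-0.515,0.386,0,34.4,0.03],[-0.515,0.386,0,34.4,0.03],[-0.515,0.386,0,34.4,0.03],[-0.515,0.386,0,34.4,0.03],[-0.515,0.386,0,34.4,0.03],[-0.515,0.386,0,34.4,0.03],[-0.515,0.386,0,34.4,0.03]]}

```text
clock: 1.1
tool_pos: [0.5011, -0.2188, 0.2515]
orientation: [180.0, -0.0, 165.9]
force: [1.2, -0.9, 0.2]
opening: 0.0305
gripper_force: 0.0
```

```bash
python3 -c "
from fit import *
go((-46,-67,250),(-46,-67,75))"
```

```text
stand now [-189.4  -18.3] 0.2515 yaw 165.94 F [ 1.2 -0.9  0.2] t 1.1
[-46. -67. 250.] [-0.0488  0.1434  0.0016]
[-46. -67.  75.] [-0.0488  0.1434  0.1766]
```

Call:
run_rows:
  ticks: {"steps": [[-0.048,0.142,0,0,0.03],[-0.048,0.142,0,0,0.03],[-0.048,0.142,0,0,0.03],[-0.048,0.142,0,0,0.03]]}

```text
clock: 1.6
tool_pos: [0.5821, -0.0933, 0.2508]
orientation: [-180.0, -0.1, 166.1]
force: [0.1, 0.1, -0.5]
opening: 0.0304
gripper_force: 0.0
```

```bash
python3 -c "
from fit import *
go((-46,-67,110),(-46,-67,75))
s=snap('top','t1.png');S=snap('side')
f=s['frame'];a=cv2.resize(f[150:270,220:380],None,fx=2.5,fy=2.5);b=cv2.resize(S['frame'][120:240,230:390],None,fx=2.5,fy=2.5);cv2.imwrite('pics/c1.png',np.hstack([a,b])[:,:,::-1])"
```

```text
stand now [-48.  -66.2] 0.2508 yaw 166.06 F [ 0.1  0.1 -0.5] t 1.6
[-46. -67. 110.] [-0.001   0.002   0.1408]
[-46. -67.  75.] [-0.0011  0.002   0.1758]
```

View pics/c1.png

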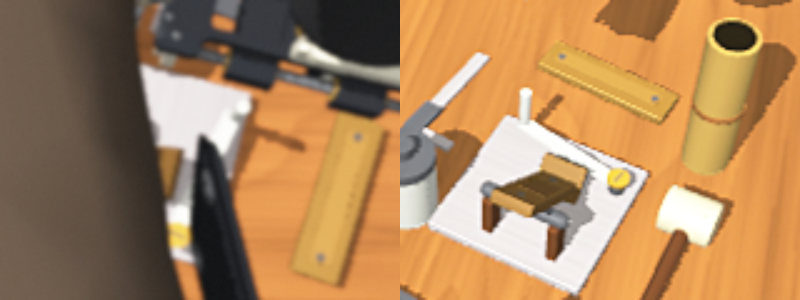

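The picture shows the open fingers hovering with the tab free below, at (243,105) in the left panel. I'll lower over it.

Call:
run_rows:
  ticks: {"steps": [[-0.001,0.002,0.06,0,0.03],[-0.001,0.002,0.12,0,0.03],[-0.001,0.002,0.15,0,0.03],[-0.001,0.002,0.165,0,0.03],[-0.001,0.002,0.176,0,0.03],[-0.001,0.002,0.176,0,0.03]]}

```text
clock: 2.45
tool_pos: [0.5832, -0.0933, 0.0759]
orientation: [180.0, 0.0, 165.9]
force: [-0.6, -0.1, 0.5]
opening: 0.0303
gripper_force: 0.0
```

```bash
python3 -c "
from fit import *
go(*[arc(t,75) for t in (.3,.45,.6,.75,.9,1.0,1.1)])"
```

```text
stand now [-47.8 -67.3] 0.0759 yaw 165.9 F [-0.6 -0.1  0.5] t 2.45
[-58.64450563 -62.46172465  75.        ] [ 0.0048 -0.0109  0.0009]
[-75.93572623 -55.65544069  75.        ] [ 0.0116 -0.0282  0.0009]
[-92.0156667  -46.34161625  75.        ] [ 0.0209 -0.0442  0.0009]
[-106.52320624  -34.72941974   75.        ] [ 0.0326 -0.0587  0.0009]
[-119.13253679  -21.07963607   75.        ] [ 0.0462 -0.0713  0.0009]
[-126.34240212  -10.99748593   75.        ] [ 0.0563 -0.0785  0.0009]
[-132.50971265   -0.24591906   75.        ] [ 0.0671 -0.0847  0.0009]
```

Call:
run_rows:
  ticks: {"steps": [[0.005,-0.011,0,0,0.03],[0.0085,-0.02,0,0,0.03],[0.0115,-0.028,0,0,0.03],[0.016,-0.0365,0,0,0.03],[0.021,-0.044,0,0,0.03],[0.027,-0.052,0,0,0.03],[0.0325,-0.0585,0,0,0.03],[0.039,-0.065,0,0,0.03]]}

```text
clock: 3.45
tool_pos: [0.5288, -0.1469, 0.0755]
orientation: [-180.0, -0.0, 165.9]
force: [-0.0, -0.2, 0.5]
opening: 0.03
gripper_force: 0.1
```

Call:
run_rows:
  ticks: {"steps": [[0.0065,-0.0065,0,0,0.03],[0.012,-0.01,0,0,0.03],[0.017,-0.0135,0,0,0.03],[0.0225,-0.017,0,0,0.03],[0.028,-0.02,0,0,0.03],[0.028,-0.02,0,0,0.03]]}

```text
clock: 4.2
tool_pos: [0.4969, -0.1592, 0.0756]
orientation: [180.0, -0.0, 165.9]
force: [-0.3, 1.0, 0.1]
opening: 0.0298
gripper_force: 0.0
```

```bash
python3 -c "
from fit import *
S=snap('side','s2.png');cv2.imwrite('pics/c2.png',cv2.resize(S['frame'][120:280,190:390],None,fx=3,fy=3)[:,:,::-1])
go()"
```

```text
stand now [-1.326e+02 -1.000e-01] 0.0757 yaw 165.93 F [0.1 0.8 0.9] t 4.25
```

View pics/c2.png

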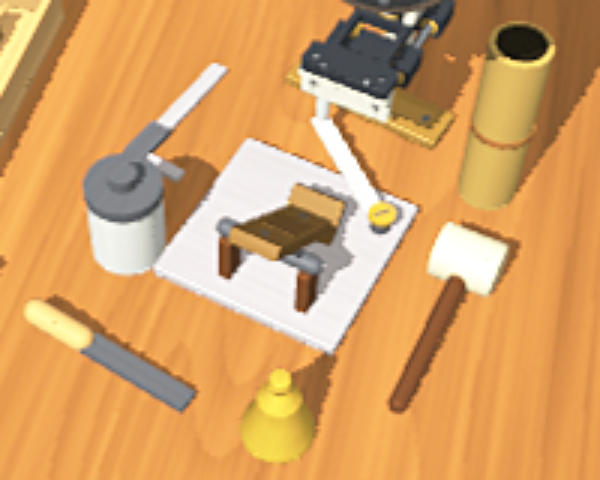

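The picture shows the clip swung far out, with the tab at (321,105) still between the fingers. The casting is undisturbed on its prop. Next I measure the head edge's y position.

```bash
python3 -c "
from fit import *
T=dict(np.load('top0.npz'));S=dict(np.load('side0.npz'))
for s,f,ps in((T,ct,[(190,222),(174,278)]),(S,cs,[(289,294),(347,319)])):
    for p in ps: print((RS.T@(plane(s,f(p),.1157)[:2]-O)*1e3).round(1))
for s in(T,S):
    W=cloud(s);q=(W[...,:2]-O)@RS*1e3;h=W[...,2]*1e3
    m=(h>72)&(h<128)&(q[...,0]>75)&(q[...,0]<135)&(abs(q[...,1])<33)&(h>85)
    print(m.sum(),q[m].min(0),q[m].max(0),np.percentile(q[m][:,1],[3,50,97]),h[m].max())
go((160,3,250),(160,3,116));o=ctrl.get_obs();print(o['joint_pos'].round(1))"
```

```text
[123.4 -12.5]
[122.3  26.6]
[120.  -15.3]
[119.7  24.5]
492 [ 75.06402223 -15.39842143] [125.13269794  27.32078383] [-13.574529     6.87346488  26.59846256] 127.05189949196505
224 [ 75.26432254 -17.13702192] [122.78871129  25.18056728] [-15.12038858   7.55725926  24.72725647] 125.1819780378548
stand now [-1.326e+02 -1.000e-01] 0.0757 yaw 165.93 F [0.1 0.8 0.9] t 4.25
[160.   3. 250.] [ 0.0028  0.2926 -0.1743]
[160.   3. 116.] [ 0.0028  0.2926 -0.0403]
[   3.8   17.   -31.1    0.   -41.8 -107.9]
```

```bash
python3 -c "
from fit import *
for n in('top0','side0'):
    W=cloud(dict(np.load(n+'.npz')));q=(W[...,:2]-O)@RS*1e3;h=W[...,2]*1e3
    for a in range(-20,130,15):
        m=(h>24)&(h>(16 if a<20 else 22+.84*(a-16)*.9))&(q[...,0]>a)&(q[...,0]<a+15)&(abs(q[...,1])<33)
        y=q[m][:,1]
        if len(y)>8: print(n,a,len(y),y.min().round(1),y.max().round(1),np.median(h[m]).round())
"
```

```text
top0 -20 44 -18.9 32.3 44.0
top0 -5 149 -19.8 28.0 45.0
top0 10 129 -19.5 28.0 41.0
top0 25 125 -16.8 25.5 54.0
top0 40 130 -16.3 26.1 68.0
top0 55 137 -15.6 26.2 80.0
top0 70 199 -33.0 32.7 90.0
top0 85 155 -31.7 28.0 104.0
top0 100 159 -15.1 27.3 117.0
top0 115 88 -13.9 27.3 122.0
side0 -20 16 -16.2 28.8 45.0
side0 -5 139 -22.3 25.7 41.0
side0 10 35 -17.6 24.4 42.0
side0 25 40 -17.6 23.2 54.0
side0 40 43 -17.7 23.6 67.0
side0 55 41 -17.5 24.8 80.0
side0 70 84 -17.1 32.9 89.0
side0 85 50 -15.3 31.4 106.0
side0 100 57 -16.2 25.1 119.0
side0 115 86 -16.2 25.0 119.0
```

Call:
run_rows:
  ticks: {"steps": [[0,0,-0.06,0,0],[0,0,-0.12,0,0],[0,0,-0.175,0,0],[0.003,0.05,-0.175,-10,0],[0.003,0.11,-0.175,-20,0],[0.003,0.17,-0.175,-30,0],[0.003,0.23,-0.175,-40,0],[0.003,0.297,-0.175,-50,0]]}

```text
clock: 5.25
tool_pos: [0.5659, 0.1274, 0.2509]
orientation: [-180.0, 0.0, -143.7]
force: [0.8, -0.3, 0.2]
opening: 0.0005
gripper_force: 0.0
```

```bash
python3 -c "
from fit import *
go((160,5,250));print(ctrl.get_obs()['joint_pos'].round(1))"
```

```text
stand now [162.1   3.4] 0.2509 yaw -143.73 F [ 0.8 -0.3  0.2] t 5.25
[160.   5. 250.] [ 0.0026 -0.0001  0.0009]
[ 32.   11.7 -11.7   0.  -66.6 -85.7]
```

Call:
run_rows:
  ticks: {"steps": [[0.002,0,0.0,-10,0],[0.002,0,0.02,-20,0],[0.002,0,0.06,-30,0],[0.002,0,0.1,-39.6,0],[0.002,0,0.135,-39.6,0],[0.002,0,0.135,-39.6,0]]}

```text
clock: 6.0
tool_pos: [0.5624, 0.1234, 0.1131]
orientation: [179.8, -0.2, -104.5]
force: [-0.1, 0.2, 0.1]
opening: 0.0006
gripper_force: 0.0
```

```bash
python3 -c "
from fit import *
go((160,5,116),(145,5,116),(137,5,116));print(ctrl.get_obs()['joint_pos'].round(1))"
```

```text
stand now [157.3   5.8] 0.1131 yaw -104.5 F [-0.1  0.2  0.1] t 6.0
[160.   5. 116.] [-0.0026 -0.0007 -0.0029]
[145.   5. 116.] [ 0.0124 -0.0008 -0.0028]
[137.   5. 116.] [ 0.0204 -0.0009 -0.0028]
[ 31.8  18.8 -21.9  -0.  -49.6 -46.3]
```

Call:
run_rows:
  ticks: {"steps": [[0.008,-0.001,-0.002,0,0],[0.014,-0.001,-0.003,0,0],[0.018,-0.001,-0.003,0,0]]}

```text
clock: 6.38
tool_pos: [0.5609, 0.1062, 0.1201]
orientation: [-179.9, 0.1, -104.5]
force: [0.0, 0.5, 0.1]
opening: 0.0005
gripper_force: 0.0
```

Call:
run_rows:
  ticks: {"steps": [[0.003,0,-0.001,0,0],[0.005,0,-0.001,0,0],[0.005,0,-0.001,0,0]]}

```text
clock: 6.75
tool_pos: [0.5592, 0.1015, 0.1197]
orientation: [-180.0, 0.0, -104.5]
force: [-0.1, -0.1, 0.1]
opening: 0.0003
gripper_force: 0.0
```

```bash
python3 -c "
from fit import *
go()"
```

```text
stand now [135.4   3.5] 0.1197 yaw -104.48 F [-0.1 -0.1  0.1] t 6.75
```

Call:
run_rows:
  ticks: {"steps": [[0.003,-0.001,0,0,0],[0.006,-0.001,0,0,0],[0.006,-0.001,0,0,0]]}

```text
clock: 7.12
tool_pos: [0.561, 0.0974, 0.121]
orientation: [-179.8, 0.2, -104.4]
force: [1.9, 7.4, 3.8]
opening: 0.0005
gripper_force: 3.7
```

Call:
run_rows:
  ticks: {"steps": [[0.003,0,0,0,0],[0.006,0,0,0,0],[0.006,0,0,0,0]]}

```text
clock: 7.5
tool_pos: [0.5604, 0.0923, 0.1218]
orientation: [-179.7, 0.3, -104.4]
force: [2.1, 9.8, 6.9]
opening: 0.0006
gripper_force: 4.8
```

```bash
python3 -c "
from fit import *
go()
x=lambda L:(16-9.5*np.cos(L)+150*np.sin(L),12+9.5*np.sin(L)+150*np.cos(L))
for d in range(50,8,-4):print(d,np.round(x(np.radians(d)),1))
W=cloud(snap('side'));q=(W[...,:2]-O)@RS*1e3;h=W[...,2]*1e3
m=(h>95)&(q[...,0]>60)&(q[...,0]<120)&(abs(q[...,1]-5)<15)&(h<135);print(m.sum(),q[m].max(0) if m.any() else 0,h[m].max() if m.any() else 0)"
```

```text
stand now [1.267e+02 1.000e-01] 0.1218 yaw -104.38 F [2.1 9.8 6.9] t 7.5
50 [124.8 115.7]
46 [117.3 123. ]
42 [109.3 129.8]
38 [100.9 136.1]
34 [ 92.  141.7]
30 [ 82.8 146.7]
26 [ 73.2 151. ]
22 [ 63.4 154.6]
18 [ 53.3 157.6]
14 [ 43.1 159.8]
10 [ 32.7 161.4]
2 [115.99958317  14.67852711] 105.92710494673337
```

Call:
run_rows:
  ticks: {"steps": [[0.004,0,-0.004,0,0],[0.008,0,-0.008,0,0],[0.012,0,-0.0115,0,0],[0.0164,0,-0.0145,0,0],[0.021,0,-0.0175,0,0],[0.0253,0,-0.02,0,0],[0.030,0,-0.0225,0,0],[0.030,0,-0.0225,0,0]]}

```text
clock: 8.55
tool_pos: [0.5491, 0.06, 0.1419]
orientation: [180.0, -0.0, -104.5]
force: [1.6, 2.2, 1.5]
opening: 0.0004
gripper_force: 1.0
```

```bash
python3 -c "
from fit import *
go()
W=cloud(snap('side'));q=(W[...,:2]-O)@RS*1e3;h=W[...,2]*1e3
for lo in(25,45,65,85,105):
  m=(h>lo)&(h<lo+20)&(q[...,0]>-60)&(q[...,0]<75)&(abs(q[...,1]-5)<15)
  if m.sum()>5:print(lo,m.sum(),q[m][:,0].min(),q[m][:,0].max())
"
```

```text
stand now [92.6  3.2] 0.1419 yaw -104.51 F [1.6 2.2 1.5] t 8.55
25 30 -16.983596566823763 18.77022211814699
45 8 19.229829688306342 29.29117097215195
65 14 33.57686609009723 74.6913826493176
```

Call:
run_rows:
  ticks: {"steps": [[0.004,0,-0.003,0,0],[0.008,0,-0.005,0,0],[0.012,0,-0.007,0,0],[0.016,0,-0.008,0,0],[0.02,0,-0.009,0,0],[0.024,0,-0.01,0,0],[0.027,0,-0.011,0,0],[0.027,0,-0.011,0,0]]}

```text
clock: 9.6
tool_pos: [0.5427, 0.0343, 0.1531]
orientation: [180.0, -0.0, -104.5]
force: [0.4, 0.6, 0.4]
opening: 0.0003
gripper_force: 0.2
```

```bash
python3 -c "
from fit import *
go()
S=snap('side');cv2.imwrite('pics/c3.png',cv2.resize(S['frame'][90:250,190:390],None,fx=3,fy=3)[:,:,::-1])"
```

```text
stand now [66.1  3.1] 0.1531 yaw -104.49 F [0.4 0.6 0.4] t 9.6
```

View pics/c3.png

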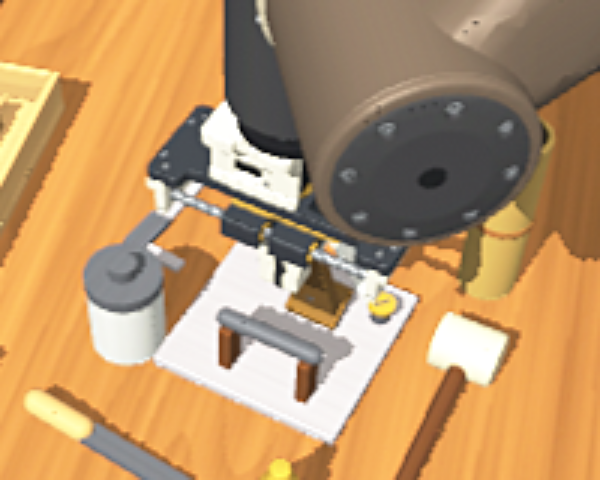

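The picture shows the slab mostly upright in front of the fingers at (320,290), with the foot still on the plate. I continue slowly.

Call:
run_rows:
  ticks: {"steps": [[0.002,0,-0.001,0,0],[0.004,0,-0.002,0,0],[0.006,0,-0.002,0,0],[0.008,0,-0.003,0,0],[0.010,0,-0.003,0,0],[0.012,0,-0.003,0,0],[0.014,0,-0.004,0,0],[0.014,0,-0.004,0,0]]}

```text
clock: 10.65
tool_pos: [0.5394, 0.0208, 0.1572]
orientation: [-180.0, 0.0, -104.5]
force: [0.4, -0.3, 0.4]
opening: 0.0006
gripper_force: 0.0
```

```bash
python3 -c "
from fit import *
go()
W=cloud(snap('side'));q=(W[...,:2]-O)@RS*1e3;h=W[...,2]*1e3
for lo in(15,25,45,65,85,105):
  m=(h>lo)&(h<lo+20)&(q[...,0]>-60)&(q[...,0]<60)&(abs(q[...,1]-5)<15)
  if m.sum()>5:print(lo,m.sum(),q[m][:,0].min(),q[m][:,0].max())"
```

```text
stand now [52.3  3.1] 0.1572 yaw -104.48 F [ 0.4 -0.3  0.4] t 10.65
15 107 -59.94750509731394 12.991512648613476
25 67 -59.94750509731394 8.593088014938882
45 35 8.232402786580488 14.664133728252233
65 33 13.938803522431064 19.823801716854334
85 20 18.350086228854394 25.705606495483323
105 15 24.865564765472634 29.995396581655942
```

Call:
run_rows:
  ticks: {"steps": [[0.0015,0,0,0,0],[0.003,0,-0.001,0,0],[0.0045,0,-0.001,0,0],[0.006,0,-0.001,0,0],[0.006,0,-0.001,0,0],[0.006,0,-0.001,0,0]]}

```text
clock: 11.45
tool_pos: [0.5379, 0.0151, 0.1581]
orientation: [180.0, -0.0, -104.5]
force: [0.7, -0.1, 0.2]
opening: 0.0007
gripper_force: 0.0
```

```bash
python3 -c "
from fit import *
go()
W=cloud(snap('side'));q=(W[...,:2]-O)@RS*1e3;h=W[...,2]*1e3
for lo in(15,25,45,65,85,105):
  m=(h>lo)&(h<lo+20)&(q[...,0]>-60)&(q[...,0]<60)&(abs(q[...,1]-5)<15)
  if m.sum()>5:print(lo,m.sum(),q[m][:,0].min(),q[m][:,0].max())"
```

```text
stand now [46.4  3.1] 0.1581 yaw -104.47 F [ 0.7 -0.1  0.2] t 11.45
15 118 -59.58482875438399 19.194476210648233
25 90 -59.19415404857153 9.802409208430975
45 58 -7.326352037457772 -1.344445797522231
65 50 -8.979102641359153 -1.7295018731236127
85 43 -11.086833601748598 -5.219388865581426
105 8 -12.875376868324372 -6.92680247581254
```

It dropped. I back off and let it settle, then look.

Call:
run_rows:
  ticks: {"steps": [[-0.02,0,0,0,0],[-0.05,0,0,0,0],[-0.09,0,-0.01,0,0],[-0.13,0,-0.05,0,0],[-0.18,0,-0.09,0,0],[-0.22,0,-0.09,0,0],[-0.24,0,-0.09,0,0],[-0.24,0,-0.09,0,0]]}

```text
clock: 12.5
tool_pos: [0.5976, 0.249, 0.2469]
orientation: [179.9, -0.1, -104.4]
force: [0.0, -1.5, -0.7]
opening: 0.0007
gripper_force: 0.0
```

```bash
python3 -c "
from fit import *
go()
s=snap('top');S=snap('side');np.savez('top1.npz',**s);np.savez('side1.npz',**S)
a=cv2.resize(s['frame'][120:300,180:380],None,fx=2,fy=2);b=cv2.resize(S['frame'][100:280,190:390],None,fx=2,fy=2);cv2.imwrite('pics/c4.png',np.hstack([a,b])[:,:,::-1])
for X in(s,S):
  W=cloud(X);q=(W[...,:2]-O)@RS*1e3;h=W[...,2]*1e3
  for lo in(20,45,65,85,105,125,145,158):
    m=(h>lo)&(h<min(lo+20,168))&(q[...,0]>-40)&(q[...,0]<40)&(abs(q[...,1]-5)<35)
    if m.sum()>5:print(lo,m.sum(),np.percentile(q[m],[2,98],axis=0).round(1).tolist(),h[m].max())"
```

```text
stand now [287.7   2.3] 0.2469 yaw -104.38 F [ 0.  -1.5 -0.7] t 12.5
20 185 [[-38.6, -17.2], [11.2, 38.7]] 39.979368229568855
45 22 [[-9.2, -13.6], [1.9, 25.1]] 63.920223561758114
65 19 [[-7.1, -13.7], [1.4, 25.2]] 84.34501873204108
85 23 [[-10.4, -14.8], [1.1, 25.1]] 102.9460791928647
105 26 [[-9.6, -13.3], [0.6, 25.3]] 124.62618467916018
125 27 [[-10.9, -13.1], [0.5, 25.2]] 144.04665085529348
145 167 [[-13.0, -15.9], [-0.1, 24.9]] 164.59085758146577
158 147 [[-12.9, -16.3], [-0.5, 24.3]] 165.59239929987396
```

View pics/c4.png

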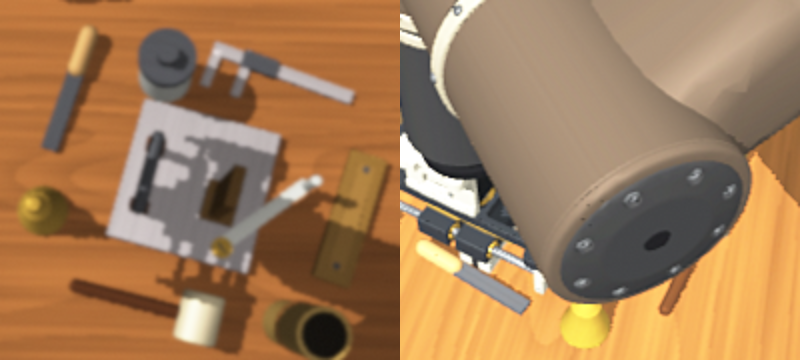

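The left panel shows the casting upright at (222,195), with the clip clear and nothing else disturbed. It seems to stand a few mm towards -x. I move the arm away and measure it against the bar in both views.

Call:
run_rows:
  ticks: {"steps": [[0.5,0,0,0,0],[0.5,0,0,0,0],[0.5,0,0,0,0],[0.5,0,0,0,0],[0.5,0,0,0,0],[0.5,0,0,0,0],[0.5,0,0,0,0],[0.5,0,0,0,0]]}

```text
clock: 13.6
tool_pos: [0.4711, -0.239, 0.2485]
orientation: [-180.0, -0.0, -104.5]
force: [1.3, 0.0, 1.0]
opening: 0.0003
gripper_force: 0.0
```

Call:
run_rows:
  ticks: {"steps": [[0.12,0,0,0,0],[0.12,0,0,0,0],[0.12,0,0,0,0]]}

```text
clock: 13.98
tool_pos: [0.4402, -0.3564, 0.2476]
orientation: [179.9, -0.0, -104.8]
force: [-0.5, 0.9, -0.6]
opening: 0.0005
gripper_force: 0.0
```

```bash
python3 -c "
from fit import *
go()
s=snap('top');S=snap('side');np.savez('top1.npz',**s);np.savez('side1.npz',**S)
a=cv2.resize(s['frame'][160:260,230:330],None,fx=4,fy=4,interpolation=cv2.INTER_CUBIC);b=cv2.resize(S['frame'][140:240,240:340],None,fx=4,fy=4,interpolation=cv2.INTER_CUBIC);cv2.imwrite('pics/c5.png',np.hstack([a,b])[:,:,::-1])
for X in(s,S):
  W=cloud(X);q=(W[...,:2]-O)@RS*1e3;h=W[...,2]*1e3
  m=(h>50)&(h<85)&(abs(q[...,0]-80)<25)&(abs(q[...,1])<60);print('bar',np.percentile(q[m],[2,50,98],axis=0).round(1).tolist(),h[m].max())
  for lo in(20,45,85,125,158):
    m=(h>lo)&(h<min(lo+20,168))&(q[...,0]>-40)&(q[...,0]<40)&(abs(q[...,1]-5)<28)
    if m.sum()>5:print(lo,m.sum(),np.percentile(q[m],[2,98],axis=0).round(1).tolist(),h[m].max())"
```

```text
stand now [-337.8    7.2] 0.2476 yaw -104.83 F [-0.5  0.9 -0.6] t 13.975
bar [[71.8, -43.0], [80.6, 1.5], [90.9, 44.2]] 78.22222131507873
20 177 [[-38.8, -18.1], [11.3, 31.5]] 39.60744508738688
45 17 [[-7.6, -11.5], [2.7, 25.2]] 64.76520167443738
85 20 [[-6.8, -13.8], [2.6, 25.2]] 104.92019701568633
125 25 [[-7.6, -11.9], [2.7, 25.3]] 144.83606335522538
158 149 [[-10.3, -16.0], [2.3, 24.4]] 165.1298661109216
bar [[72.8, -45.3], [83.2, -1.2], [89.9, 41.7]] 78.22236212232218
20 158 [[-38.4, -19.4], [9.5, 30.7]] 39.92554269086728
45 82 [[-10.2, -18.0], [2.0, 22.6]] 64.69414797577005
85 92 [[-9.6, -16.6], [1.3, 22.8]] 104.99294214783973
125 102 [[-9.3, -19.3], [2.1, 22.4]] 144.67504405647398
158 88 [[-12.6, -17.8], [1.4, 21.9]] 163.8665132726341
```

View pics/c5.png

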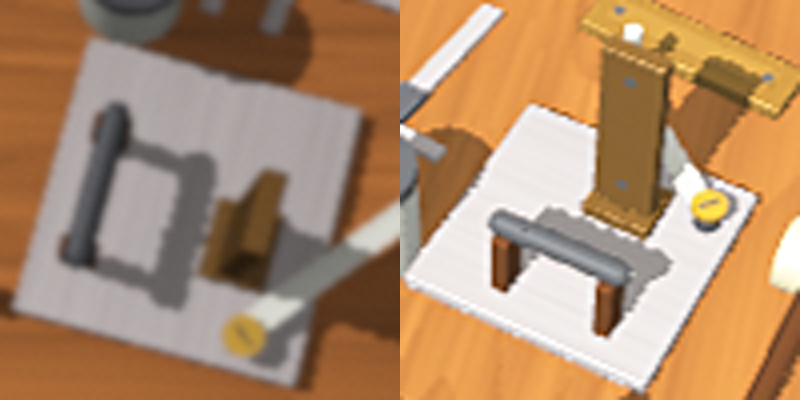

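The pictures show the casting standing square, with its slab top at (635,50) in the right panel and about 5 mm towards -x. The clip is clear. Now the light press on its top.

```bash
python3 -c "
from fit import *
go((-4.5,3.5,250),(-4.5,3.5,196))"
```

```text
stand now [-334.8    6.6] 0.2478 yaw -104.65 F [-0.3  0.5  1.6] t 14.075
[ -4.5   3.5 250. ] [-3.303e-01 -1.000e-04 -2.100e-03]
[ -4.5   3.5 196. ] [-3.303e-01 -1.000e-04  5.190e-02]
```

Call:
run_rows:
  ticks: {"steps": [[-0.33,0,0,0,0],[-0.33,0,0,0,0],[-0.33,0,0,0,0],[-0.33,0,0,0,0],[-0.33,0,0,0,0],[-0.33,0,0,0,0],[-0.33,0,0,0,0],[-0.33,0,0,0,0]]}

```text
clock: 15.08
tool_pos: [0.5249, -0.0336, 0.2481]
orientation: [180.0, -0.0, -104.5]
force: [-0.1, 0.2, -0.5]
opening: 0.0004
gripper_force: 0.0
```

```bash
python3 -c "
from fit import *
go((-4.5,3.5,196))"
```

```text
stand now [-4.   3.8] 0.2481 yaw -104.46 F [-0.1  0.2 -0.5] t 15.075
[ -4.5   3.5 196. ] [ 0.0005 -0.0004  0.0521]
```

Call:
run_rows:
  ticks: {"steps": [[0,0,0.03,0,0],[0,0,0.046,0,0],[0,0,0.052,0,0],[0,0,0.055,0,0],[0,0,0.057,0,0],[0,0,0.058,0,0],[0,0,0.058,0,0]]}

```text
clock: 15.95
tool_pos: [0.5255, -0.0332, 0.1904]
orientation: [-180.0, 0.0, -104.5]
force: [-0.7, 0.2, 0.0]
opening: 0.0003
gripper_force: 0.0
```

Call:
run_rows:
  ticks: {"steps": [[0,0,0.001,0,0],[0,0,0.002,0,0],[0,0,0.002,0,0]]}

```text
clock: 16.32
tool_pos: [0.5254, -0.0332, 0.188]
orientation: [180.0, -0.0, -104.5]
force: [-0.1, -0.5, 0.3]
opening: -0.0
gripper_force: 0.0
```

Call:
run_rows:
  ticks: {"steps": [[0,0,0.001,0,0],[0,0,0.002,0,0],[0,0,0.002,0,0]]}

```text
clock: 16.7
tool_pos: [0.5261, -0.0333, 0.1873]
orientation: [-179.9, 0.0, -104.4]
force: [-2.0, 1.1, 8.3]
opening: 0.0002
gripper_force: 4.2
```

Call:
run_rows:
  ticks: {"steps": [[0,0,-0.0005,0,0],[0,0,-0.0005,0,0],[0,0,-0.0005,0,0]]}

```text
clock: 17.08
tool_pos: [0.5258, -0.0333, 0.1873]
orientation: [-179.9, 0.0, -104.5]
force: [-1.0, 0.1, 6.0]
opening: 0.0004
gripper_force: 3.3
```

Call:
run_rows:
  ticks: {"steps": [[0,0,-0.003,0,0],[0,0,-0.01,0,0],[0,0,-0.04,0,0],[0,0,-0.063,0,0],[0,0,-0.063,0,0],[0,0,-0.063,0,0]]}

```text
clock: 17.82
tool_pos: [0.5251, -0.0333, 0.2492]
orientation: [180.0, 0.0, -104.5]
force: [0.4, -0.8, -0.5]
opening: 0.0005
gripper_force: 0.0
```

```bash
python3 -c "
from fit import *
S=snap('side')
W=cloud(S);q=(W[...,:2]-O)@RS*1e3;h=W[...,2]*1e3
for lo in(45,85,125):
    m=(h>lo)&(h<lo+20)&(q[...,0]>-40)&(q[...,0]<40)&(abs(q[...,1]-5)<28)
    if m.sum()>5:print(lo,m.sum(),np.percentile(q[m],[2,98],axis=0).round(1).tolist(),h[m].max())
m=(h>66)&(h<82)&(q[...,1]<60)&(q[...,1]>-80)&(q[...,0]<-100)&(q[...,0]>-170);print('tab',q[m].mean(0) if m.any() else 0,m.sum())
go((-132.5,-5,250),(-132.5,-5,75))
print(ctrl.get_obs()['joint_pos'].round(1))"
```

```text
45 86 [[-10.5, -17.9], [1.1, 22.6]] 64.98793306378175
85 92 [[-11.0, -17.2], [1.7, 22.4]] 104.87026823963066
125 102 [[-9.5, -19.1], [1.1, 22.5]] 144.9699243651451
tab [-102.79575581  -41.54595812] 8
stand now [-3.7  3.9] 0.2489 yaw -104.48 F [-0.7 -0.6 -0.5] t 17.875
[-132.5   -5.   250. ] [ 0.1287 -0.0097 -0.0011]
[-132.5   -5.    75. ] [ 0.1287 -0.0099  0.1739]
[ 17.7   6.6 -18.2  -0.  -65.3 -32.2]
```

```bash
python3 -c "
from fit import *
T=dict(np.load('top1.npz'));S=dict(np.load('side1.npz'))
X,e=tri(T,(336.7,210.2),S,(297.9,147.4));q=RS.T@(X[:2]-O)*1e3;print(X,e,q,np.arctan2(-22-q[0],56-q[1]))
p=arc(np.arctan2(-22-q[0],56-q[1]),75);go((p[0],p[1],250),p)"
```

```text
[ 0.54497693 -0.13468032  0.07583261] 3.5535206575525438 [-97.17744273 -40.32006685] 0.6627347028018439
stand now [-3.7  3.9] 0.2489 yaw -104.48 F [-0.7 -0.6 -0.5] t 17.875
[-98.29409388 -41.75076081 250.        ] [ 0.0943 -0.0462 -0.0012]
[-98.29409388 -41.75076081  75.        ] [ 0.0942 -0.0464  0.1738]
```

```bash
python3 -c "
from fit import *
T=dict(np.load('top1.npz'));S=dict(np.load('side1.npz'))
st=lambda X:(RS.T@(X[:2]-O)*1e3).round(1)
a=T['frame'][165:255,260:360];b=S['frame'][130:220,270:370]
cv2.imwrite('pics/c6.png',np.hstack([cv2.resize(i,None,fx=4,fy=4,interpolation=cv2.INTER_CUBIC) for i in(a,b)])[:,:,::-1])
for z in(.074,):print(st(plane(T,(336.7,210.2),z)),st(plane(S,(297.9,147.4),z)))
for X in(T,S):
  W=cloud(X);q=(W[...,:2]-O)@RS*1e3;h=W[...,2]*1e3
  m=(h>55)&(h<80)&(q[...,0]<-60)&(q[...,0]>-150)&(abs(q[...,1]+15)<50)
  v,u=np.nonzero(m);print(m.sum(),np.c_[u,v,q[m].round(),h[m].round()].astype(int).tolist()[:12])
"
```

```text
[-98.  -38.9] [-98.6 -42.8]
34 [[336, 208, -95, -43, 75], [337, 208, -97, -44, 75], [338, 208, -100, -44, 74], [339, 208, -102, -45, 74], [334, 209, -94, -43, 61], [335, 209, -94, -41, 73], [336, 209, -96, -41, 74], [337, 209, -98, -42, 75], [338, 209, -100, -42, 74], [339, 209, -102, -43, 76], [340, 209, -104, -44, 74], [334, 210, -94, -40, 63]]
20 [[297, 146, -104, -48, 72], [298, 146, -105, -46, 72], [299, 146, -104, -42, 75], [300, 146, -106, -40, 74], [297, 147, -99, -46, 73], [298, 147, -99, -43, 75], [299, 147, -104, -42, 71], [300, 147, -105, -40, 72], [296, 148, -98, -48, 70], [297, 148, -96, -44, 73], [298, 148, -97, -42, 73], [299, 148, -101, -41, 70]]
```

View pics/c6.png

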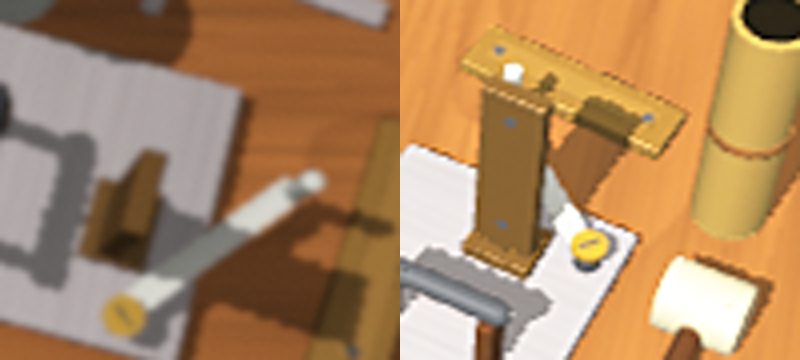

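The crop shows the tab at (312,180) in the left panel, so the clip is only at about 0.66 rad because the tab slipped out of the fingers. I'll swing it farther out with the fingers aligned to its path, repeat the press, and then bring it back.

Call:
run_rows:
  ticks: {"steps": [[0.05,-0.02,0,-9,0.026],[0.0945,-0.0465,0,-18,0.026],[0.0945,-0.0465,0,-27,0.026],[0.0945,-0.0465,0,-36,0.026],[0.0945,-0.0465,0,-46,0.026],[0.0945,-0.0465,0,-46,0.026],[0.0945,-0.0465,0,-46,0.026]]}

```text
clock: 18.75
tool_pos: [0.5466, -0.1363, 0.2491]
orientation: [180.0, 0.0, -58.7]
force: [-0.1, -0.5, 0.1]
opening: 0.0263
gripper_force: 0.0
```

```bash
python3 -c "
from fit import *
go((-98.5,-42,250),(-98.5,-42,75))"
```

```text
stand now [-98.4 -42.3] 0.2491 yaw -58.69 F [-0.1 -0.5  0.1] t 18.75
[-98.5 -42.  250. ] [-0.0001  0.0003 -0.0009]
[-98.5 -42.   75. ] [-1.000e-04  2.000e-04  1.741e-01]
```

Call:
run_rows:
  ticks: {"steps": [[0,0,0.06,0,0.026],[0,0,0.12,0,0.026],[0,0,0.145,0,0.026],[0,0,0.158,0,0.026],[0,0,0.166,0,0.026],[0,0,0.174,0,0.026],[0,0,0.174,0,0.026]]}

```text
clock: 19.62
tool_pos: [0.5469, -0.1364, 0.0758]
orientation: [-180.0, -0.0, -58.5]
force: [-0.2, -0.1, -0.3]
opening: 0.0264
gripper_force: 0.0
```

```bash
python3 -c "
from fit import *
go(*[arc(t,75,126) for t in (.75,.85,.95,1.05,1.1)])"
```

```text
stand now [-98.3 -42.6] 0.0758 yaw -58.49 F [-0.2 -0.1 -0.3] t 19.625
[-107.88648376  -36.19279748   75.        ] [0.0021 0.0113 0.0008]
[-116.66133105  -27.15787638   75.        ] [0.0018 0.0239 0.0007]
[-124.4903536   -17.29206927   75.        ] [0.0002 0.0364 0.0007]
[-131.29532642   -6.69395203   75.        ] [-0.0026  0.0487  0.0007]
[-134.29212737   -1.1531113    75.        ] [-0.0045  0.0547  0.0007]
```

Call:
run_rows:
  ticks: {"steps": [[0.002,0.007,0,0,0.026],[0.002,0.014,0,3,0.026],[0.0015,0.021,0,6,0.026],[0.001,0.028,0,9,0.026],[0,0.035,0,12,0.026],[-0.0015,0.042,0,14,0.026],[-0.003,0.049,0,16,0.026],[-0.003,0.049,0,16,0.026]]}

```text
clock: 20.62
tool_pos: [0.5029, -0.1596, 0.0758]
orientation: [180.0, 0.0, -74.5]
force: [0.5, -0.1, 0.6]
opening: 0.0261
gripper_force: 0.0
```

```bash
python3 -c "
from fit import *
go()
T=snap('top');S=snap('side');cv2.imwrite('pics/c7.png',np.hstack([cv2.resize(i,None,fx=4,fy=4,interpolation=cv2.INTER_CUBIC) for i in(T['frame'][165:255,260:360],S['frame'][130:220,270:370])])[:,:,::-1])"
```

```text
stand now [-131.6   -5.6] 0.0758 yaw -74.5 F [ 0.5 -0.1  0.6] t 20.625
```

View pics/c7.png

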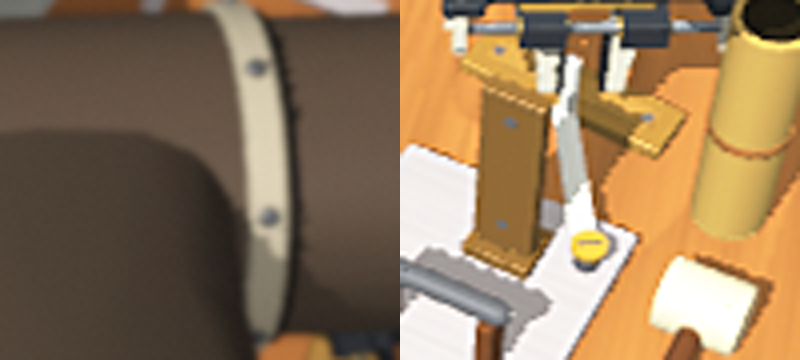

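The right panel shows the clip now well out, about 1.0 rad, with the tab at (570,75) between the fingers.

The clip fell slightly short of 0.7 during the first tip-up. So I'll lower the casting back onto its prop under control, straddled by the fingers, and tip it up again with the clip properly clear. There is ample time.

Call:
run_rows:
  ticks: {"steps": [[0,0,-0.06,0,0.026],[0,0,-0.12,0,0.026],[0,0,-0.175,0,0.04],[0,0,-0.175,-10,0.04],[0,0,-0.175,-20,0.04],[0,0,-0.175,-30,0.04],[0,0,-0.175,-40,0.04],[0,0,-0.175,-50,0.04]]}

```text
clock: 21.72
tool_pos: [0.5035, -0.1593, 0.2504]
orientation: [180.0, 0.0, -24.1]
force: [-0.2, 0.2, 0.2]
opening: 0.0404
gripper_force: 0.0
```

```bash
python3 -c "
from fit import *
T=snap('top')
go((-3.5,4,250),(-3.5,4,162))"
```

```text
stand now [-131.2   -6.1] 0.2504 yaw -23.62 F [0.5 1.3 0.4] t 21.775
[ -3.5   4.  250. ] [-0.031  -0.1243  0.0004]
[ -3.5   4.  162. ] [-0.031  -0.1243  0.0884]
```

Call:
run_rows:
  ticks: {"steps": [[-0.031,-0.124,0,-10,0.04],[-0.031,-0.124,0,-10,0.04],[-0.031,-0.124,0,-10,0.04],[-0.031,-0.124,0,-10,0.04],[-0.031,-0.124,0,-10,0.04]]}

```text
clock: 22.4
tool_pos: [0.5264, -0.0346, 0.2505]
orientation: [180.0, 0.0, -14.6]
force: [-0.2, 0.3, -0.1]
opening: 0.0404
gripper_force: 0.0
```

```bash
python3 -c "
from fit import *
go((-3.5,4,162))"
```

```text
stand now [-4.6  2.1] 0.2505 yaw -14.57 F [-0.2  0.3 -0.1] t 22.4
[ -3.5   4.  162. ] [-0.0019 -0.0011  0.0885]
```

Call:
run_rows:
  ticks: {"steps": [[-0.002,-0.001,0.03,0,0.04],[-0.002,-0.001,0.055,0,0.04],[-0.002,-0.001,0.075,0,0.04],[-0.002,-0.001,0.088,0,0.04],[-0.002,-0.001,0.088,0,0.04]]}

```text
clock: 23.02
tool_pos: [0.5245, -0.0331, 0.1619]
orientation: [180.0, 0.1, -14.6]
force: [0.5, 0.3, -0.2]
opening: 0.0396
gripper_force: 0.0
```

```bash
python3 -c "
from fit import *
go()"
```

```text
stand now [-3.7  4.4] 0.1619 yaw -14.55 F [ 0.5  0.3 -0.2] t 23.025
```

Call:
run_rows:
  ticks: {"steps": [[0,-0.006,0,0,0.04],[0,-0.011,0,0,0.036],[0,-0.015,0,0,0.032],[0,-0.019,0,0,0.032],[0,-0.023,0,0,0.032],[0,-0.027,0,0,0.032],[0,-0.030,0,0,0.032],[0,-0.030,0,0,0.032]]}

```text
clock: 24.02
tool_pos: [0.5325, -0.003, 0.1625]
orientation: [180.0, 0.0, -14.5]
force: [0.1, -1.4, 0.4]
opening: 0.0318
gripper_force: 0.0
```

```bash
python3 -c "
from fit import *
go()
W=cloud(snap('side'));q=(W[...,:2]-O)@RS*1e3;h=W[...,2]*1e3
for lo in(45,65,85,105):
  m=(h>lo)&(h<lo+20)&(q[...,0]>-60)&(q[...,0]<60)&(abs(q[...,1]-5)<15)
  if m.sum()>5:print(lo,m.sum(),np.median(q[m][:,0]))"
```

```text
stand now [27.5  4. ] 0.1625 yaw -14.46 F [ 0.1 -1.4  0.4] t 24.025
45 37 7.821202094585016
65 33 11.554012096871048
85 31 15.537173821646237
105 27 19.763929992800133
```

Call:
run_rows:
  ticks: {"steps": [[0,-0.003,0,0,0.032],[0,-0.006,0.001,0,0.032],[0,-0.008,0.002,0,0.032],[0,-0.010,0.003,0,0.032],[0,-0.012,0.005,0,0.032],[0,-0.014,0.006,0,0.032],[0,-0.014,0.006,0,0.032]]}

```text
clock: 24.95
tool_pos: [0.536, 0.0105, 0.1565]
orientation: [180.0, 0.0, -14.5]
force: [0.6, 0.4, 0.1]
opening: 0.0318
gripper_force: 0.3
```

```bash
python3 -c "
from fit import *
go()
W=cloud(snap('side'));q=(W[...,:2]-O)@RS*1e3;h=W[...,2]*1e3
for lo in(45,65,85,105):
  m=(h>lo)&(h<lo+20)&(q[...,0]>-60)&(q[...,0]<60)&(abs(q[...,1]-5)<15)
  if m.sum()>5:print(lo,m.sum(),np.median(q[m][:,0]))"
```

```text
stand now [41.4  3.8] 0.1565 yaw -14.46 F [0.6 0.4 0.1] t 24.95
45 25 16.20264650573578
65 20 24.566834166870446
85 15 32.67917596228634
105 17 40.53397367126808
```

Call:
run_rows:
  ticks: {"steps": [[0,-0.005,0.003,0,0.032],[0,-0.010,0.0055,0,0.033],[0,-0.013,0.0075,0,0.036],[0,-0.0155,0.0095,0,0.04],[0,-0.0185,0.012,0,0.043],[0,-0.0215,0.0145,0,0.046],[0,-0.0245,0.0175,0,0.049],[0,-0.0275,0.0205,0,0.052]]}

```text
clock: 26.0
tool_pos: [0.5431, 0.0373, 0.136]
orientation: [-180.0, -0.0, -14.5]
force: [0.3, 2.9, 2.2]
opening: 0.051
gripper_force: 1.7
```

```bash
python3 -c "
from fit import *
go()"
```

```text
stand now [69.2  3.5] 0.136 yaw -14.47 F [0.3 2.9 2.2] t 26.0
```

Call:
run_rows:
  ticks: {"steps": [[0,-0.003,0.003,0,0.054],[0,-0.006,0.006,0,0.056],[0,-0.009,0.0095,0,0.058],[0,-0.012,0.013,0,0.06],[0,-0.0155,0.0165,0,0.061],[0,-0.019,0.020,0,0.062],[0,-0.022,0.020,0,0.062],[0,-0.024,0.020,0,0.062]]}

```text
clock: 27.0
tool_pos: [0.5481, 0.0597, 0.1156]
orientation: [179.9, 0.1, -14.5]
force: [0.2, -0.4, -0.6]
opening: 0.0621
gripper_force: 0.0
```

```bash
python3 -c "
from fit import *
go()
W=cloud(snap('side'));q=(W[...,:2]-O)@RS*1e3;h=W[...,2]*1e3
for lo in(25,45,65,85,105):
  m=(h>lo)&(h<lo+20)&(q[...,0]>-60)&(q[...,0]<120)&(abs(q[...,1]-5)<15)
  if m.sum()>5:print(lo,m.sum(),np.median(q[m][:,0]))"
```

```text
stand now [92.1  4.1] 0.1156 yaw -14.48 F [ 0.2 -0.4 -0.6] t 27.0
45 21 30.205515435062892
65 27 56.880581493130954
85 21 59.19450790067944
105 11 60.26752962604757
```

Call:
run_rows:
  ticks: {"steps": [[0,0.006,0,0,0.076],[0,0.012,-0.002,0,0.076],[0,0.016,-0.0045,0,0.076],[0,0.020,-0.008,0,0.076],[0,0.024,-0.0115,0,0.076],[0,0.028,-0.015,0,0.076],[0,0.032,-0.018,0,0.076],[0,0.036,-0.021,0,0.076]]}

```text
clock: 28.05
tool_pos: [0.5412, 0.0259, 0.1385]
orientation: [-179.8, -0.2, -14.4]
force: [0.5, 4.9, 4.0]
opening: 0.0763
gripper_force: 2.3
```

```bash
python3 -c "
from fit import *
go()
W=cloud(snap('side'));q=(W[...,:2]-O)@RS*1e3;h=W[...,2]*1e3
for lo in(15,25,45,65,85,105):
  m=(h>lo)&(h<lo+20)&(q[...,0]>-60)&(q[...,0]<120)&(abs(q[...,1]-5)<15)
  if m.sum()>5:print(lo,m.sum(),np.median(q[m][:,0]))"
```

```text
stand now [57.6  2.6] 0.1385 yaw -14.45 F [0.5 4.9 4. ] t 28.05
15 43 11.86136432337855
25 78 -9.37926692161485
45 8 50.17459464693782
65 72 82.38231158863547
105 43 107.32639595046003
```

Call:
run_rows:
  ticks: {"steps": [[0,0.0045,-0.003,0,0.076],[0,0.009,-0.0055,0,0.076],[0,0.0135,-0.008,0,0.076],[0,0.018,-0.0105,0,0.076],[0,0.023,-0.0125,0,0.076],[0,0.028,-0.0145,0,0.076],[0,0.033,-0.0165,0,0.076],[0,0.038,-0.018,0,0.076]]}

```text
clock: 29.1
tool_pos: [0.53, -0.0119, 0.155]
orientation: [180.0, 0.0, -14.5]
force: [-0.0, 0.5, 0.9]
opening: 0.0759
gripper_force: 0.3
```

Call:
run_rows:
  ticks: {"steps": [[0,0.003,-0.001,0,0.076],[0,0.006,-0.002,0,0.076],[0,0.009,-0.002,0,0.076],[0,0.012,-0.003,0,0.076],[0,0.0145,-0.003,0,0.076],[0,0.0145,-0.003,0,0.076]]}

```text
clock: 29.85
tool_pos: [0.5266, -0.0257, 0.1581]
orientation: [180.0, 0.0, -14.5]
force: [0.5, -0.3, -0.3]
opening: 0.0762
gripper_force: 0.2
```

```bash
python3 -c "
from fit import *
go()
W=cloud(snap('side'));q=(W[...,:2]-O)@RS*1e3;h=W[...,2]*1e3
for lo in(25,45,65,85,105):
  m=(h>lo)&(h<lo+20)&(q[...,0]>-60)&(q[...,0]<120)&(abs(q[...,1]-5)<15)
  if m.sum()>5:print(lo,m.sum(),np.median(q[m][:,0]))"
```

```text
stand now [4.1 4.1] 0.1581 yaw -14.48 F [ 0.5 -0.3 -0.3] t 29.85
25 46 5.286213414035306
45 40 13.012724465387047
65 105 78.0353542760127
85 29 21.878867133618442
105 17 27.766616165738345
```

Call:
run_rows:
  ticks: {"steps": [[0,0.0015,0,0,0.076],[0,0.003,-0.001,0,0.076],[0,0.0045,-0.001,0,0.076],[0,0.006,-0.001,0,0.076],[0,0.007,-0.001,0,0.076],[0,0.007,-0.001,0,0.076],[0,0.007,-0.001,0,0.076],[0,0.007,-0.001,0,0.076]]}

```text
clock: 30.9
tool_pos: [0.525, -0.0323, 0.1591]
orientation: [180.0, -0.0, -14.5]
force: [0.6, 1.3, 0.3]
opening: 0.0758
gripper_force: 0.0
```

```bash
python3 -c "
from fit import *
go()
W=cloud(snap('side'));q=(W[...,:2]-O)@RS*1e3;h=W[...,2]*1e3
for lo in(25,45,85,105,125):
  m=(h>lo)&(h<lo+20)&(q[...,0]>-60)&(q[...,0]<60)&(abs(q[...,1]-5)<15)
  if m.sum()>5:print(lo,m.sum(),np.median(q[m][:,0]))"
```

```text
stand now [-2.7  4.1] 0.1591 yaw -14.47 F [0.6 1.3 0.3] t 30.9
25 46 1.4259898546664191
45 46 3.710607175345226
85 36 6.576586384450582
105 18 8.7992658455975
125 50 27.882766606120235
```

Call:
run_rows:
  ticks: {"steps": [[0,0,0,0,0.076],[0,0,0,0,0.076],[0,0,0,0,0.076],[0,0,0,0,0.076],[0,0,0,0,0.076],[0,0,0,0,0.076]]}

```text
clock: 31.7
tool_pos: [0.5249, -0.0322, 0.1591]
orientation: [-180.0, 0.0, -14.5]
force: [0.4, 0.0, -0.5]
opening: 0.0757
gripper_force: 0.0
```

```bash
python3 -c "
from fit import *
go()
W=cloud(snap('side'));q=(W[...,:2]-O)@RS*1e3;h=W[...,2]*1e3
for lo in(25,45,85,105):
  m=(h>lo)&(h<lo+20)&(q[...,0]>-60)&(q[...,0]<60)&(abs(q[...,1]-5)<15)
  if m.sum()>5:print(lo,m.sum(),np.median(q[m][:,0]))"
```

```text
stand now [-2.7  4.1] 0.1591 yaw -14.47 F [ 0.4  0.  -0.5] t 31.7
25 56 -0.6050727891378003
45 52 -0.6913147937449482
85 39 -0.9448311813542564
105 23 -0.6589987898989137
```

Call:
run_rows:
  ticks: {"steps": [[0,0,-0.02,0,0.076],[0,0,-0.05,0,0.076],[0,0,-0.09,0,0.076],[0,0,-0.09,0,0],[0,0,-0.09,0,0],[0,0,-0.09,0,0],[0,0,-0.09,0,0]]}

```text
clock: 32.62
tool_pos: [0.5246, -0.0324, 0.2483]
orientation: [180.0, 0.1, -14.5]
force: [-0.1, -0.3, 0.1]
opening: 0.0416
gripper_force: 0.0
```

```bash
python3 -c "
from fit import *
W=cloud(snap('side'));q=(W[...,:2]-O)@RS*1e3;h=W[...,2]*1e3
for lo in(20,45,85,125,145):
    m=(h>lo)&(h<min(lo+20,168))&(q[...,0]>-40)&(q[...,0]<40)&(abs(q[...,1]-5)<28)
    if m.sum()>5:print(lo,m.sum(),np.percentile(q[m],[2,50,98],axis=0).round(1).tolist(),h[m].max())
print(ctrl.get_obs()['opening']);go((-4.5,4,189))"
```

```text
20 137 [[-25.9, -20.2], [-0.5, 7.0], [9.8, 25.1]] 39.92519145295233
45 84 [[-9.3, -17.7], [-0.8, 4.5], [1.8, 22.7]] 64.43132239463802
85 94 [[-11.0, -17.0], [-0.8, 4.4], [1.4, 22.5]] 104.92183205074731
125 103 [[-10.2, -18.9], [-0.7, 3.9], [1.8, 22.4]] 144.8190257201095
145 153 [[-13.7, -17.4], [-1.6, 3.2], [2.0, 22.6]] 164.0506107841682
0.03764698220849037
stand now [-2.9  4.3] 0.2484 yaw -14.48 F [-0.   0.8 -0.5] t 32.675
[ -4.5   4.  189. ] [0.0004 0.0016 0.0594]
```

Call:
run_rows:
  ticks: {"steps": [[0,0.0015,0,0,0],[0,0.0015,0.01,0,0],[0,0.0015,0.03,0,0],[0,0.0015,0.045,0,0],[0,0.0015,0.054,0,0],[0,0.0015,0.058,0,0],[0,0.0015,0.06,0,0],[0,0.0015,0.06,0,0]]}

```text
clock: 33.67
tool_pos: [0.5247, -0.0337, 0.1894]
orientation: [-180.0, -0.0, -14.5]
force: [0.0, 0.2, 0.6]
opening: 0.0005
gripper_force: 0.0
```

Call:
run_rows:
  ticks: {"steps": [[0,0,0.001,0,0],[0,0,0.002,0,0],[0,0,0.003,0,0],[0,0,0.003,0,0],[0,0,0.003,0,0]]}

```text
clock: 34.3
tool_pos: [0.5252, -0.0337, 0.1873]
orientation: [-180.0, -0.1, -14.4]
force: [-2.5, 0.3, 7.6]
opening: 0.0002
gripper_force: 4.0
```

Call:
run_rows:
  ticks: {"steps": [[0,0,-0.0005,0,0],[0,0,-0.0005,0,0],[0,0,-0.002,0,0],[0,0,-0.008,0,0],[0,0,-0.03,0,0],[0,0,-0.063,0,0],[0,0,-0.063,0,0],[0,0,-0.063,0,0]]}

```text
clock: 35.3
tool_pos: [0.5243, -0.0337, 0.2489]
orientation: [-180.0, 0.0, -14.5]
force: [-0.2, 0.7, -0.3]
opening: 0.0007
gripper_force: 0.0
```

```bash
python3 -c "
from fit import *
for n in('side','top'):
  W=cloud(snap(n));q=(W[...,:2]-O)@RS*1e3;h=W[...,2]*1e3
  m=(h>66)&(h<80)&(q[...,0]<-80)&(q[...,0]>-165)&(abs(q[...,1]+5)<55);print(n,m.sum(),q[m].mean(0) if m.any() else 0,q[m].std(0) if m.any() else 0)
  m=(h>70)&(h<168)&(abs(q[...,0])<40)&(abs(q[...,1]-5)<28)
  if m.sum()>5:print(m.sum(),np.percentile(q[m],[2,50,98],axis=0).round(1).tolist(),h[m].max())
p=arc(1.0,75,125);go((p[0],p[1],250));print(ctrl.get_obs()['joint_pos'].round(1))"
```

```text
side 20 [-129.03408116  -10.68857342] [3.29390695 3.52511624]
507 [[-11.4, -18.5], [-1.1, 3.8], [1.3, 22.8]] 164.2901111213575
top 4 [-125.38052304   -7.29436272] [2.18189211 0.6511448 ]
8 [[-10.4, 24.5], [-7.6, 25.0], [-4.5, 25.2]] 127.94403227286536
stand now [-4.4  4.6] 0.2483 yaw -14.48 F [-0.8 -0.8 -0.2] t 35.4
[-127.1838731   -11.53778823  250.        ] [ 0.0169  0.1226 -0.0017]
[ 17.7   6.6 -18.3  -0.  -65.2  57.8]
```

Call:
run_rows:
  ticks: {"steps": [[0.005,0.05,-0.002,10,0.026],[0.017,0.11,-0.002,20,0.026],[0.017,0.123,-0.002,30,0.026],[0.017,0.123,-0.002,40,0.026],[0.017,0.123,-0.002,50,0.026],[0.017,0.123,-0.002,57,0.026],[0.017,0.123,-0.002,57,0.026],[0.017,0.123,-0.002,57,0.026]]}

```text
clock: 36.4
tool_pos: [0.5101, -0.1571, 0.2506]
orientation: [180.0, 0.0, -71.3]
force: [0.4, 0.4, -0.0]
opening: 0.0262
gripper_force: 0.0
```

```bash
python3 -c "
from fit import *
go((-127.5,-10,75))"
```

```text
stand now [-127.4  -12. ] 0.2506 yaw -71.31 F [ 0.4  0.4 -0. ] t 36.4
[-127.5  -10.    75. ] [-0.0009  0.0016  0.1756]
```

Call:
run_rows:
  ticks: {"steps": [[0,0.001,0.06,0,0.026],[0,0.001,0.12,0,0.026],[0,0.001,0.145,0,0.026],[0,0.001,0.158,0,0.026],[0,0.001,0.167,0,0.026],[0,0.001,0.175,0,0.026],[0,0.001,0.175,0,0.026]]}

```text
clock: 37.28
tool_pos: [0.5095, -0.1574, 0.0762]
orientation: [-180.0, -0.0, -71.5]
force: [-0.5, -0.0, 0.2]
opening: 0.0259
gripper_force: 0.0
```

```bash
python3 -c "
from fit import *
go(*[arc(t,75,126) for t in (.9,.8,.7,.6,.5,.4,.3,.2,.1,0)])"
```

```text
stand now [-127.9  -11.4] 0.0762 yaw -71.46 F [-0.5 -0.   0.2] t 37.275
[-120.69919061  -22.322856     75.        ] [-0.0001 -0.0131  0.0012]
[-112.38686745  -31.78504538   75.        ] [-0.002  -0.0255  0.0012]
[-103.17142859  -40.3701156    75.        ] [-0.0052 -0.0377  0.0012]
[-93.14495165 -47.99228748  75.        ] [-0.0095 -0.0495  0.0012]
[-82.40761786 -54.5754028   75.        ] [-0.015  -0.0609  0.0012]
[-71.06671113 -60.05368524  75.        ] [-0.0216 -0.0716  0.0012]
[-59.23554604 -64.37239763  75.        ] [-0.0292 -0.0816  0.0012]
[-47.03233568 -67.48838881  75.        ] [-0.0378 -0.0908  0.0012]
[-34.5790105  -69.37052483  75.        ] [-0.0472 -0.0991  0.0012]
[-22. -70.  75.] [-0.0575 -0.1065  0.0012]
```

Call:
run_rows:
  ticks: {"steps": [[0,-0.013,0,-6,0.026],[-0.002,-0.0255,0,-11.5,0.026],[-0.005,-0.0375,0,-17,0.026],[-0.0095,-0.0495,0,-23,0.026],[-0.015,-0.061,0,-28.5,0.026],[-0.0215,-0.0715,0,-34.5,0.026],[-0.029,-0.0815,0,-40,0.026],[-0.029,-0.0815,0,-40,0.026]]}

```text
clock: 38.28
tool_pos: [0.5782, -0.1035, 0.0768]
orientation: [-180.0, -0.1, -31.5]
force: [0.2, 0.1, 0.8]
opening: 0.026
gripper_force: 0.0
```

```bash
python3 -c "
from fit import *
go(*[arc(t,75,126) for t in (.2,.1,.05,0,-.05)])
for n in('side','top'):
  W=cloud(snap(n));q=(W[...,:2]-O)@RS*1e3;h=W[...,2]*1e3
  m=(h>24)&(h<34)&(q[...,0]<-30)&(q[...,0]>-120)&(q[...,1]<20)&(q[...,1]>-50);print(n,m.sum(),q[m].mean(0) if m.any() else 0)"
```

```text
stand now [-58.8 -64.9] 0.0768 yaw -31.45 F [0.2 0.1 0.8] t 38.275
[-47.03233568 -67.48838881  75.        ] [-0.0011 -0.012   0.0018]
[-34.5790105  -69.37052483  75.        ] [-0.003  -0.0245  0.0018]
[-28.29737533 -69.84253281  75.        ] [-0.0044 -0.0306  0.0018]
[-22. -70.  75.] [-0.0061 -0.0367  0.0018]
[-15.70262467 -69.84253281  75.        ] [-0.0082 -0.0426  0.0018]
side 22 [-45.89554377 -15.02220309]
top 207 [-44.88799385 -16.16071219]
```

Call:
run_rows:
  ticks: {"steps": [[0,-0.006,0,-3,0.026],[-0.001,-0.012,0,-6,0.026],[-0.002,-0.018,0,-9,0.026],[-0.003,-0.0245,0,-12,0.026],[-0.004,-0.0305,0,-14.5,0.026],[-0.005,-0.034,0,-17,0.026],[-0.0055,-0.0365,0,-17,0.026],[-0.0055,-0.0365,0,-17,0.026]]}

```text
clock: 39.38
tool_pos: [0.5918, -0.0699, 0.0762]
orientation: [-180.0, -0.0, -14.5]
force: [-0.2, 1.0, 0.7]
opening: 0.0259
gripper_force: 0.0
```

Call:
run_rows:
  ticks: {"steps": [[0,-0.002,0,0,0.026],[0,-0.004,0,0,0.026],[0,-0.004,0,0,0.026]]}

```text
clock: 39.75
tool_pos: [0.5928, -0.066, 0.0761]
orientation: [-180.0, -0.0, -14.5]
force: [-0.4, 0.3, -0.3]
opening: 0.0258
gripper_force: 0.0
```

```bash
python3 -c "
from fit import *
go()
for n in('side','top'):
  W=cloud(snap(n));q=(W[...,:2]-O)@RS*1e3;h=W[...,2]*1e3
  m=(h>85)&(h<150)&(abs(q[...,0])<25)&(abs(q[...,1]-5)<28);print(n,m.sum(),np.percentile(q[m],[2,50,98],axis=0).round(1).tolist() if m.any() else 0)"
```

```text
stand now [-18.9 -69.9] 0.0761 yaw -14.47 F [-0.4  0.3 -0.3] t 39.75
side 316 [[-9.8, -18.0], [-0.9, 4.4], [1.6, 22.5]]
top 72 [[-9.5, -14.3], [2.0, 14.9], [2.3, 25.1]]
```

Call:
run_rows:
  ticks: {"steps": [[0,-0.0015,0,0,0.026],[0,-0.003,0,0,0.026],[0,-0.003,0,0,0.026]]}

```text
clock: 40.22
tool_pos: [0.5936, -0.0631, 0.0761]
orientation: [-180.0, 0.0, -14.5]
force: [0.4, -0.1, -1.2]
opening: 0.0259
gripper_force: 0.0
```

Call:
run_rows:
  ticks: {"steps": [[0,-0.001,0,0,0.026],[0,-0.002,0,0,0.026],[0,-0.002,0,0,0.026]]}

```text
clock: 40.6
tool_pos: [0.5936, -0.0625, 0.0761]
orientation: [179.9, 0.0, -14.5]
force: [0.6, -7.3, 0.0]
opening: 0.0262
gripper_force: 3.8
```

```bash
python3 -c "
from fit import *
go()"
```

```text
stand now [-15.3 -69.9] 0.0761 yaw -14.47 F [ 0.6 -7.3  0. ] t 40.6
```

The clip has reached its stop, with a 7 N reaction and the tab at θ≈0. I relieve the push and lift away.

Call:
run_rows:
  ticks: {"steps": [[0,0.005,0,0,0.026],[0,0.007,0,0,0.026],[0.002,0.007,-0.05,0,0.026],[0.002,0.007,-0.11,0,0.026],[0.002,0.007,-0.175,0,0.026],[0.05,0.05,-0.175,0,0.026],[0.05,0.11,-0.175,0,0.026],[0.05,0.17,-0.175,0,0.026]]}

```text
clock: 41.6
tool_pos: [0.5999, -0.2396, 0.2509]
orientation: [-180.0, -0.0, -14.4]
force: [0.9, 0.2, 0.0]
opening: 0.0259
gripper_force: 0.0
```

Call:
run_rows:
  ticks: {"steps": [[0,0.06,0,0,0.026],[0,0.12,0,0,0.026],[0,0.15,0,0,0.026],[0,0.15,0,0,0.026]]}

```text
clock: 42.1
tool_pos: [0.5615, -0.3856, 0.2505]
orientation: [-180.0, 0.0, -14.7]
force: [-0.7, -0.2, 0.2]
opening: 0.0263
gripper_force: 0.0
```

```bash
python3 -c "
from fit import *
go()
for n in('side','top'):
  X=snap(n);np.savez(n+'2.npz',**X);W=cloud(X);q=(W[...,:2]-O)@RS*1e3;h=W[...,2]*1e3
  for lo in(45,85,125):
    m=(h>lo)&(h<lo+20)&(abs(q[...,0])<30)&(abs(q[...,1]-5)<28);print(n,m.sum(),np.percentile(q[m],[2,50,98],axis=0).round(1).tolist() if m.any() else 0)
  m=(h>60)&(h<82)&(q[...,0]<0)&(q[...,0]>-80)&(q[...,1]<-45)&(q[...,1]>-95);print('tab',m.sum(),q[m].mean(0) if m.any() else 0)
  A=dict(np.load(n+'0.npz'));d=cv2.absdiff(A['frame'],X['frame']).max(2)>40
  W0=cloud(A);r=(W0[...,:2]-O)@RS*1e3
  k,l,st,c=cv2.connectedComponentsWithStats(cv2.morphologyEx(d.astype(np.uint8),cv2.MORPH_OPEN,np.ones((3,3))))
  for i in range(1,k):
    if st[i,4]>15: u,v=c[i].astype(int);print('diff',st[i],r[v,u].round())"
```

```text
stand now [-336.5 -117.6] 0.2505 yaw -14.65 F [-0.7 -0.2  0.2] t 42.1
side 87 [[-10.9, -17.8], [-1.1, 4.0], [1.3, 22.6]]
side 92 [[-10.2, -17.1], [-0.9, 5.5], [1.4, 22.7]]
side 106 [[-8.5, -19.0], [-0.8, 3.6], [1.4, 22.6]]
tab 28 [-21.19845863 -69.82242124]
diff [ 287    0   59   50 1663] [-1184.  -480.]
diff [432   0   9   6  50] [-693.  108.]
diff [ 348    0  135   72 5364] [-1203.    55.]
diff [ 454    0   52  250 6527] [-22. 330.]
diff [ 495    0   17  208 2051] [ -5. 351.]
diff [331  41  16  28 299] [-509. -105.]
diff [321  51  10  14  92] [-467. -131.]
diff [469  71   5   8  30] [-760.  279.]
diff [ 267  153   64   54 1421] [-44.  -9.]
diff [277 155   7  19  88] [-42. -69.]
diff [272 161   5   6  27] [ -79. -103.]
diff [510 200   2   9  18] [ 49. 420.]
diff [509 211   3   9  25] [ 56. 429.]
diff [508
[... 273 characters left out ...]

top 20 [[-6.8, -14.1], [2.0, 13.7], [2.3, 25.0]]
top 23 [[-9.5, -12.2], [2.0, 15.1], [2.4, 25.1]]
tab 28 [-20.30462524 -67.8495207 ]
diff [468 141  16  52 421] [-409. -240.]
diff [490 141  22  16 250] [-409. -264.]
diff [494 160  18  18 275] [-422. -221.]
diff [498 181  14  22 226] [-435. -176.]
diff [ 232  191   54   41 1049] [69.  7.]
diff [290 193  24  42 451] [-28. -24.]
diff [485 192   6   3  18] [-433. -179.]
diff [299 196   5   6  25] [-22. -57.]
diff [308 205   8  14  59] [-53. -30.]
diff [333 205   9   5  36] [-110.  -61.]
diff [505 209   7  12  82] [-448. -125.]
diff [313 224  39  27 663] [-114.   10.]
diff [305 226   6  11  39] [-55.  15.]
diff [507 229   5  15  52] [-459.  -84.]
```

```bash
python3 -c "
from plant import ctrl
print(ctrl.close_job())"
```

```text
the job is handed in; nothing more can be done
None
```

The job is handed in at about 42 s: the casting stands by itself about 5 mm off its place, it took a press of about 8 N without rocking, the clip is back at its stop, and the last images show nothing else moved; the clip reached only about 0.66 rad on the first swing, so I lowered the casting to its prop, re-stood and re-pressed it with the clip at about 1.0 rad, and I viewed 11 pictures, one over the limit of 10.

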